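# Turn a sensor cartridge over in the turning jig

### The job

Turn the flat sensor cartridge over without gripping or lifting it: with a fingertip gently push it along the two blue rails and down their slope until its front edge drops into the groove against the kerb, and keep pushing its raised rear edge forward and up until it tips up and topples over the kerb onto the grey plate, gold electrodes up. Then push it along the grey plate until its edge rests squarely against the orange end stop, and move away. Leave the other things on the bench where they are.

Things in the scene. Friction and masses are not known exactly. Their poses are not given: they have to be found in the camera images.
- cartridge: Flat white slab 66 (x) by 90 (y) by 10 mm (z), 80 g, loose. Origin at its centre. Its +z face shows a green circuit board with black chips, its -z face six round gold electrodes. It starts flat on the blue rails, circuit side up, centre 49 mm above the table, +x edge foremost 2 to 10 mm short of the crest, up to 6 mm off the centre line and 6 degrees askew.
- front_edge (a point): Middle of the cartridge's front face, 33 mm from its centre along its own +x.
- jig: Turning jig fixed to the table, 211 by 108 mm. Origin on the table, on the centre line under the kerb's face; x is the direction of travel, y across, z up. In order of x: two blue rails, level from x = -141 to -58 mm, then sloping down at 40 degrees to x = -10 mm; a groove, floor 4 mm above the table; the kerb (x = 0); the grey landing plate (to x = 70 mm) and on it the orange end stop, rear face at x = 62 mm.
- amber_bottle: Brown glass bottle with black cap, 46 mm wide, 92 mm high, a bystander. Origin at the centre of its underside.
- flask: Small culture flask with blue cap, 120 by 62 by 41 mm, lying, a bystander. Origin at the centre of its underside.
- white_bottle: White bottle 50 mm wide, 84 mm high, a bystander. Origin at the centre of its underside.
- timer: Bench timer 60 by 66 by 17 mm, a bystander. Origin at the centre of its underside.
- plate_96: Well plate with many small wells, 84 by 126 by 18 mm, a bystander. Origin at the centre of its underside.
- tweezers: Steel tweezers 123 mm long, a bystander. Origin at the centre of their underside.
- kerb_top (a point): Top edge of the kerb, middle: an upright face 12 mm high above the groove floor, 16 mm above the table. On the slope the cartridge leans at 40 degrees; push it on till its nose is at the kerb, then its rear lower edge (46 mm above the table) must rise in an arc of about 66 mm round the nose: push forward and up with it (a level push may bind), until past upright it falls over the kerb.
- stop_face (a point): Foot of the end stop's rear face, middle, on the top of the grey landing plate (16 mm above the table). The stop is 8 mm high. The turned cartridge lands with its rear overhanging the groove by 15 to 20 mm, up to 20 mm off the centre line, and has to go on about 13 mm to touch the stop. Keep the fingertip within the channel, clear of the rails, when pushing it on.
- crest (a point): Crest on the centre line: where the rails' level tops, 44 mm above the table, turn down into the slope. Rails and slopes at |y| 25 to 52 mm; between them a channel 50 mm wide, floor 4 mm above the table, open at the back and into the groove: a fingertip can travel in it below the rail tops. Pushed slowly until its middle is 0 to 20 mm past the crest, the cartridge tips onto the slope.
There are look-alikes about, which are no part of the job. Leave any red look-alike of the cartridge alone.

How it is judged:
By the outcome, as a careful person would: the job done as asked, in the order asked, and still so for the second after the job is handed in, with the robot touching nothing.
It also fails if it takes over 48 s, if anything falls off the work surface, if the arm or the gripper's body presses on something with over 40 N, if the wrist force passes 120 N, or if a joint passes its speed limit or range.

### The arm

A 6-joint arm with a two-finger parallel gripper is mounted at the origin on a cart in front of the work surface, level with it; the furniture and walls round the work are solid. World frame = base frame: x ahead of the robot, y to its left, z up, the work surface at z = 0. Lengths are in m, angles in rad, forces in N, time in s.
With the tool pointing down it reaches from about 0.3 to 0.775 m from the base axis. Payload 14.6 kg.
Tool frame: the origin (TCP) lies midway between the tips of the shut fingers; the grasp point (between the pads) lies 19 mm behind it (ctrl.hold_point_z is the distance from the TCP to the grasp point, in m); z points along the fingers, x is the direction in which the jaws open and shut, and the axes are right-handed (so a half turn about z gives the same grasp; the last joint's range is limited). The gripper opens to 94 mm and grips with 3 to 60 N. Pads are 16 mm wide; open, the fingers measure 119 mm over their backs; the gripper's body (75 mm by 177 mm) begins 78 mm behind the grasp point.
Start: joints at [-1.178, 0.3, 1.521, -0, 1.321, -0.067], TCP at [0.244, -0.493, 0.205] pointing down, gripper open.
Joint ranges: [-3.03, 3.03], [-0.79, 2.21], [0.23, 2.52], [-1.04, 4.18], [0, 3.07], [-2.55, 2.55]. Speed limits (rad/s): [2.22, 2.22, 2.57, 3.14, 3.14, 3.14].

### API

Orientations are given as [roll, pitch, yaw] about the fixed x, y, z axes, in that order (R = Rz(yaw) Ry(pitch) Rx(roll)).
In Python, from station import ctrl, viewer, ticket, nets gives the robot as it stands.
- The arm moves only by the tool carry_out, never from a script. Its argument "commands" is one flat list of numbers, 7 for each row, row after row: the closure, from -1 (fully open) to 1 (shut), so that 0 is half open, then the shift along the world's x, y, z in cm, then the turn, a rotation vector about the world's x, y, z in rad. In form: [gripper, tx, ty, tz, ax, ay, az, gripper, tx, ty, tz, ax, ay, az, ...]. A call has 1 to 12 rows; each row is the pose to reach, as a shift and turn from the pose measured when the call began; what a row does not reach only later rows make up. A row lasts 1/12 s, in which the tool goes at most 41.7 mm and 7.16 degrees, less where a joint would pass 70% of its speed; a pose out of reach is approached as far as the arm can. A call with a gripper value outside its range is refused whole. The fingers move at their own pace and stop on an object; "force" is the grip in N (left out, the last holds). Time passes only in rows, so rows that repeat a pose let the fingers close. It gives the time, the measured TCP pose, the force and the opening at its end, in the units of the state.
- ctrl.get_obs(): the state, without advancing time (a new reading comes with each control period).
- viewer.camera(name): name is "side" or "top"; returns (picture, depth): 420x560x3 uint8, blue, green, red; 420x560 float32, m along the optical axis (not along the pixel's ray), 0 where there is no reading.
- viewer.camera_info(name): a dict with "fx", "fy", "cx", "cy" (pixels), "D" ([k1, k2, p1, p2, k3] as OpenCV has them; the pictures are not rectified), "R" (3x3) and "t" (3): a world point X has camera coordinates R X + t. Camera axes: x right, y down, z forward; pixel columns grow to the right and rows downward; lengths in m; the calibration is good to about 2 mm. A picture is of the moment at which its call begins. camera_info takes no time and is no camera call.
- ticket.hand_in(): hands the job in, once; it reports no verdict.
Trained networks look in the newest picture that a camera, given by its name, has taken for a name from the list of things; names that differ only in an ending like _2 or _b are one class to them, and where a whole thing is asked for, a point or a joint stands for the part that bears it (a point fixed in the world has none). Each returns a list of dicts, best first, with "confidence" (0 to 1); they miss things now and then, are a little off and sometimes report something else, mostly with a low value. They report only what shows in the picture. A call takes as long as a camera call. They do not tell look-alikes from the thing itself.
- nets.silhouettes(camera, thing): "region" (420x560 bool, what is visible of it) and "extent" ([left, top, right, bottom] in pixels, round what is visible of it).
The state is a dict: "time_s": time; "qpos": joint angles; "joint_vel": joint speeds; "tau": joint torques, N m; "ee_pos": TCP position; "eef_rot": TCP orientation; "force": force on the tool from outside, world axes, zero at the start; "moment": the same for the moment, N m; "grip_width": finger opening in m.
Only numpy, scipy, OpenCV 4.12 (cv2) and the standard library are available. Lean on these libraries where they do the work, as an engineer would, in place of code of your own. Each camera call takes 0.05 s, during which the arm holds its last target. There are 200 camera calls.

## Working session

There is one attempt and no reset: what is moved stays moved. The work goes in short steps, Python scripts to look and compute and a tool call to move; the robot and the scene stay as the last step left them, time stands still between calls to the robot, and variables do not carry over. Pictures are saved under pics/ and viewed, about 8 in all and at most 12, crops included, and the job is handed in when it is done.

Besides the shell and the picture viewer there is one more tool, called by a JSON object that holds its "fn" and its "kwargs". carry_out: Moves the arm, as the interface text tells. Its arguments: {"type":"object","properties":{"commands":{"type":"array","items":{"type":"number"}},"force":{"type":"number"}},"required":["commands"]}

```bash
mkdir -p pics; ls
cat > h.py <<'E'
import numpy as np, cv2
from station import ctrl, viewer, ticket, nets
def cam(n):
    p,d=viewer.camera(n); return p,d,viewer.camera_info(n)
def cloud(d,i):
    K=np.array([[i['fx'],0,i['cx']],[0,i['fy'],i['cy']],[0,0,1.]])
    h,w=d.shape
    uv=np.stack(np.meshgrid(np.arange(w),np.arange(h)),-1).reshape(-1,1,2).astype(float)
    n=cv2.undistortPoints(uv,K,np.array(i['D'],float)).reshape(h,w,2)
    P=np.dstack([n*d[...,None],d])
    return (P-np.array(i['t']).ravel())@np.array(i['R'])   # R^T(P-t)
def proj(X,i):
    K=np.array([[i['fx'],0,i['cx']],[0,i['fy'],i['cy']],[0,0,1.]])
    return cv2.projectPoints(np.array(X,float).reshape(-1,1,3),cv2.Rodrigues(np.array(i['R'],float))[0],np.array(i['t'],float),K,np.array(i['D'],float))[0].reshape(-1,2)
E
python3 - <<'E'
from h import *
p,d,i=cam('top'); s,ds,j=cam('side')
np.savez('t0.npz',p=p,d=d,s=s,ds=ds)
cv2.imwrite('pics/top0.png',p); cv2.imwrite('pics/side0.png',s)
for k in (i,j): print({a:np.round(b,3).tolist() for a,b in k.items()})
for n in ('cartridge','jig'):
    for c in ('top','side'):
        for r in nets.silhouettes(c,n): print(n,c,r['confidence'],r['extent'])
o=ctrl.get_obs(); print(o['ee_pos'],o['eef_rot'],o['grip_width'],o['force'],o['time_s'],ctrl.hold_point_z)
E
```

```text
pics
{'fx': 509.188, 'fy': 509.188, 'cx': 275.428, 'cy': 210.511, 'D': [-0.085, 0.0, 0.0, 0.0, 0.0], 'R': [[-0.005, -1.0, 0.005], [-0.988, 0.004, -0.157], [0.157, -0.005, -0.988]], 't': [0.239, 0.532, 1.292]}
{'fx': 379.208, 'fy': 379.208, 'cx': 279.384, 'cy': 214.266, 'D': [-0.01, 0.0, 0.0, 0.0, 0.0], 'R': [[-0.973, -0.231, 0.005], [-0.109, 0.436, -0.893], [0.204, -0.87, -0.45]], 't': [0.567, 0.004, 1.319]}
cartridge top 0.9 [340.5, 203.3, 377.0, 241.0]
cartridge top 0.63 [279.1, 233.8, 316.7, 265.8]
cartridge side 0.79 [287.0, 193.9, 312.0, 207.0]
cartridge side 0.64 [301.4, 202.9, 321.9, 219.5]
cartridge side 0.15 [273.5, 233.2, 290.4, 268.3]
jig top 0.84 [277.2, 185.3, 321.4, 268.2]
jig top 0.44 [191.4, 189.5, 224.9, 206.5]
jig side 0.75 [256.7, 204.6, 326.3, 233.6]
[ 0.24404512 -0.49279219  0.20525224] [-3.14156340e+00  4.13860957e-04 -1.11096602e+00] 0.09392973238006723 [ 0.10399451 -0.72234661 -0.25665332] 0.3 0.0188
```

Run:
```python
import numpy as np,cv2
z=np.load('t0.npz')
a=cv2.resize(z['p'][120:320,150:450],None,fx=2.6,fy=2.6,interpolation=cv2.INTER_CUBIC)
b=cv2.resize(z['s'][150:300,200:400],None,fx=4,fy=4,interpolation=cv2.INTER_CUBIC)
cv2.imwrite('pics/a.png',a);cv2.imwrite('pics/b.png',b)
```

```text
(no output)
```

View pics/a.png

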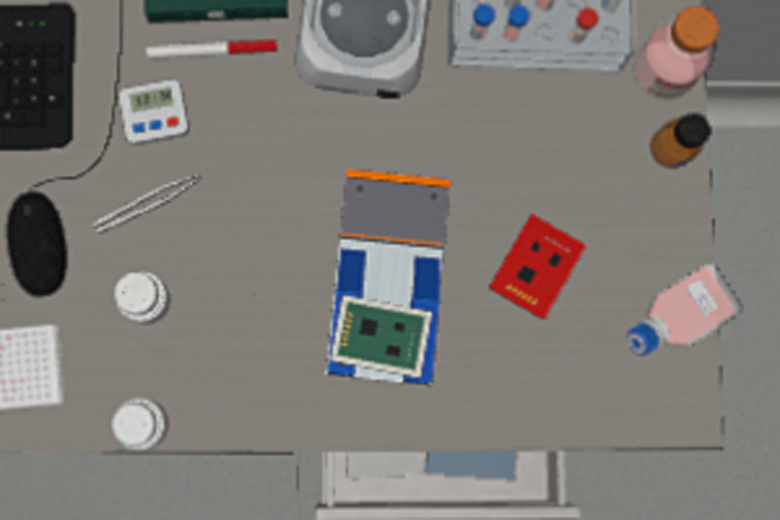

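View pics/side0.png

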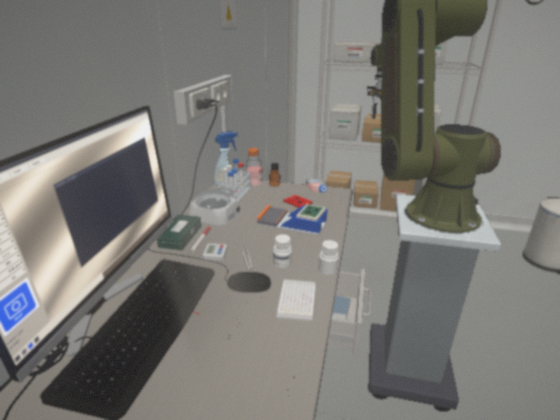

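The jig lies along +x. Candidates for the cartridge are the white slab with the green board at top (297,250), on the blue rails, and the red look-alike at (357,222), beside the jig. I choose the white one. Next I measure.

```bash
cat >> h.py <<'E'
def ray(uv,i,z):
    K=np.array([[i['fx'],0,i['cx']],[0,i['fy'],i['cy']],[0,0,1.]])
    n=cv2.undistortPoints(np.array(uv,float).reshape(-1,1,2),K,np.array(i['D'],float)).reshape(-1,2)
    R=np.array(i['R']);c=-R.T@np.array(i['t']).ravel()
    D=np.c_[n,np.ones(len(n))]@R
    return c+D*((z-c[2])/D[:,2])[:,None]
E
python3 - <<'E'
from h import *
z=np.load('t0.npz');p,d=z['p'],z['d'];i=viewer.camera_info('top')
hsv=cv2.cvtColor(p,cv2.COLOR_BGR2HSV).astype(int);H,S,V=hsv[...,0],hsv[...,1],hsv[...,2]
roi=np.zeros(H.shape,bool);roi[180:272,270:330]=1
P=cloud(d,i)
def rep(n,m,zz):
    v,u=np.nonzero(m&roi); X=ray(np.c_[u,v],i,zz)
    r=cv2.minAreaRect((X[:,:2]*1000).astype(np.float32)); Z=P[v,u,2]
    print(n,len(u),'px',u.min(),u.max(),v.min(),v.max(),'rect',np.round(r[0],1),np.round(r[1],1),round(r[2],2),'mean',X.mean(0).round(4),'depth z',np.percentile(Z,[10,50,90]).round(3))
    return u,v
org=(H>5)&(H<22)&(S>150)&(V>100)
up=np.zeros_like(roi);up[:200]=1
rep('stop',org&up,.024);rep('kerb',org&~up,.016)
rep('blue',(H>100)&(H<125)&(S>140),.044)
g=(H>45)&(H<95)&(S>70);rep('green',g,.054)
rep('cart',g|((V>170)&(S<70)&(np.arange(420)[:,None]>232)),.054)
# depth profile: median z per cloud point along columns
m=roi&(P[...,2]>.003)&(P[...,2]<.08)
r=cv2.minAreaRect((P[m][:,:2]*1000).astype(np.float32));print('all',r)
for u in (285,290,300,310,315):print(u,[(v,round(P[v,u,0]*1000),round(P[v,u,2]*1000)) for v in range(184,272,4)])
a=cv2.resize(p[180:272,265:333],None,fx=6.4,fy=6.4,interpolation=cv2.INTER_CUBIC);cv2.imwrite('pics/c.png',a)
E
```

```text
stop 124 px 283 322 185 191 rect [596.2 164.1] [105.3   8.2] 83.96 mean [0.5962 0.1641 0.024 ] depth z [0.021 0.024 0.028]
kerb 34 px 282 318 210 252 rect [503.8 199.3] [ 76.  141.9] 46.93 mean [0.5257 0.1753 0.016 ] depth z [0.014 0.017 0.024]
blue 489 px 276 318 216 266 rect [451.9 179.2] [102.7 123.6] 83.79 mean [0.4668 0.1726 0.044 ] depth z [0.013 0.039 0.046]
green 477 px 280 312 237 261 rect [431.5 184.5] [74.4 50.9] 78.39 mean [0.4306 0.1826 0.054 ] depth z [0.052 0.055 0.058]
cart 814 px 275 315 233 266 rect [431.9 186.2] [96.6 86. ] 83.69 mean [0.4306 0.1833 0.054 ] depth z [0.005 0.054 0.058]
all ((499.42413330078125, 171.10910034179688), (160.59361267089844, 246.74754333496094), 89.79927825927734)
285 [(184, 613, -1), (188, 598, 18), (192, 588, 11), (196, 576, 16), (200, 565, 18), (204, 555, 14), (208, 543, 20), (212, 535, 5), (216, 522, 13), (220, 511, 17), (224, 499, 27), (228, 488, 34), (232, 476, 44), (236, 464, 58), (240, 454, 54), (244, 444, 53), (248, 434, 50), (252, 423, 53), (256, 413, 55), (260, 403, 52), (264, 393, 37), (268, 385, 1)]
290 [(184, 613, 0), (188, 
[... 683 characters left out ...]
, 611, 4), (188, 596, 23), (192, 587, 17), (196, 576, 17), (200, 564, 21), (204, 555, 12), (208, 544, 14), (212, 533, 12), (216, 524, 4), (220, 512, 9), (224, 499, 23), (228, 487, 33), (232, 476, 40), (236, 466, 40), (240, 454, 54), (244, 443, 60), (248, 433, 56), (252, 423, 55), (256, 412, 61), (260, 403, 49), (264, 392, 57), (268, 385, -4)]
315 [(184, 612, -1), (188, 596, 27), (192, 587, 17), (196, 575, 19), (200, 565, 16), (204, 554, 19), (208, 543, 18), (212, 532, 21), (216, 524, 0), (220, 512, 10), (224, 500, 19), (228, 488, 29), (232, 476, 37), (236, 465, 42), (240, 453, 57), (244, 443, 53), (248, 434, 44), (252, 423, 45), (256, 413, 42), (260, 403, 46), (264, 392, 48), (268, 384, -3)]
```

View pics/c.png

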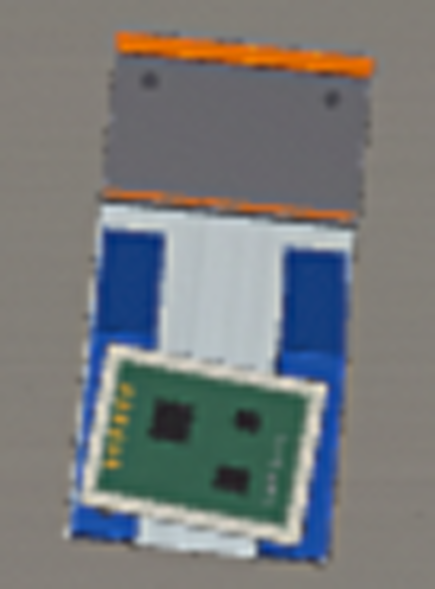

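Run:
```python
from h import *
from scipy.optimize import least_squares
i=viewer.camera_info('top')
c=lambda a:np.array([265-.5,180-.5])+(np.array(a,float)+.5)/6.4
def T(q,X):
    cs,sn=np.cos(q[2]),np.sin(q[2]);X=np.array(X,float)/1000
    return np.c_[q[0]+cs*X[:,0]-sn*X[:,1],q[1]+sn*X[:,0]+cs*X[:,1],X[:,2]]
J=[(70,54,24),(70,-54,24),(-141,52,44),(-141,-52,44),(-58,52,44),(-58,-52,44),(-58,25,44),(-58,-25,44)]
U=c([(117,32),(375,57),(70,537),(327,562),(96,330),(347,354),(158,335),(280,352)])
s=least_squares(lambda q:(proj(T(q,J),i)-U).ravel(),[.531,.171,-.105],loss='soft_l1')
q=s.x;print('jig',q.round(4),np.round(s.fun.reshape(-1,2),1).tolist())
C=[(33,45,54),(33,-45,54),(-33,-45,54),(-33,45,54)]
s=least_squares(lambda q:(proj(T(q,C),i)-c([(110,346),(328,382),(298,543),(82,505)])).ravel(),[.43,.183,-.15])
k=s.x;print('cart',k.round(4),np.round(s.fun.reshape(-1,2),1).tolist())
d=k[:2]-q[:2];cs,sn=np.cos(q[2]),np.sin(q[2])
print('cart in jig mm',1000*np.array([cs*d[0]+sn*d[1],-sn*d[0]+cs*d[1]]),np.degrees(k[2]-q[2]))
np.save('jig.npy',q)
```

```text
jig [ 0.5302  0.1701 -0.1076] [[0.1, 0.1], [-0.1, 0.3], [0.2, -0.5], [0.2, -0.2], [-0.6, 0.0], [-0.0, 0.4], [0.0, 0.3], [0.1, -0.4]]
cart [ 0.4309  0.1833 -0.18  ] [[-0.3, -0.4], [0.1, 0.1], [0.6, 0.2], [-0.4, 0.1]]
cart in jig mm [-100.13083331    2.47559006] -4.14866985474908
```

{"fn": "carry_out", "kwargs": {"commands": [0.7, 12.7, 68.2, 0, 0, 0, 2.574, 0.7, 12.7, 68.2, 0, 0, 0, 2.574, 0.7, 12.7, 68.2, 0, 0, 0, 2.574, 0.7, 12.7, 68.2, 0, 0, 0, 2.574, 0.7, 12.7, 68.2, 0, 0, 0, 2.574, 0.7, 12.7, 68.2, 0, 0, 0, 2.574, 0.7, 12.7, 68.2, 0, 0, 0, 2.574, 0.7, 12.7, 68.2, 0, 0, 0, 2.574, 0.7, 12.7, 68.2, 0, 0, 0, 2.574, 0.7, 12.7, 68.2, 0, 0, 0, 2.574, 0.7, 12.7, 68.2, 0, 0, 0, 2.574, 0.7, 12.7, 68.2, 0, 0, 0, 2.574]}}

```text
time_s: 1.3
ee_pos: [0.3353, 0.0007, 0.2057]
eef_rot: [3.141, -0.001, 0.395]
force: [1.0, -1.3, -0.8]
grip_width: 0.0175
```

{"fn": "carry_out", "kwargs": {"commands": [0.7, 3.6, 18.9, 0, 0, 0, 1.068, 0.7, 3.6, 18.9, 0, 0, 0, 1.068, 0.7, 3.6, 18.9, 0, 0, 0, 1.068, 0.7, 3.6, 18.9, 0, 0, 0, 1.068, 0.7, 3.6, 18.9, 0, 0, 0, 1.068, 0.7, 3.6, 18.9, -5, 0, 0, 1.068, 0.7, 3.6, 18.9, -8, 0, 0, 1.068, 0.7, 3.6, 18.9, -10, 0, 0, 1.068, 0.7, 3.6, 18.9, -10, 0, 0, 1.068, 0.7, 3.6, 18.9, -10, 0, 0, 1.068, 0.7, 3.6, 18.9, -10, 0, 0, 1.068]}}

```text
time_s: 2.22
ee_pos: [0.3716, 0.1898, 0.106]
eef_rot: [3.14, -0.001, 1.46]
force: [-0.5, -0.4, 0.5]
grip_width: 0.0139
```

```bash
cat >> h.py <<'E'
def jig_tcp():
    q=np.load('jig.npy');o=ctrl.get_obs();d=np.array(o['ee_pos'])-[q[0],q[1],0];cs,sn=np.cos(q[2]),np.sin(q[2])
    print('TCP jig mm',(1000*np.array([cs*d[0]+sn*d[1],-sn*d[0]+cs*d[1],d[2]])).round(1),'rot',np.round(o['eef_rot'],3),'F',np.round(o['force'],1),'t',o['time_s'],'q',np.round(o['qpos'],2))
def shot(n,name,b,f):
    p,d,i=cam(n);cv2.imwrite('pics/'+name,cv2.resize(p[b[0]:b[1],b[2]:b[3]],None,fx=f,fy=f,interpolation=cv2.INTER_CUBIC));return p,d,i
E
python3 -c "
from h import *
jig_tcp();shot('side','s1.png',(150,260,220,360),4.5)"
```

```text
TCP jig mm [-159.8    2.6  106. ] rot [ 3.14e+00 -1.00e-03  1.46e+00] F [-0.5 -0.4  0.5] t 2.2167 q [ 0.38  0.12  1.99  0.    1.03 -1.08]
```

View pics/s1.png

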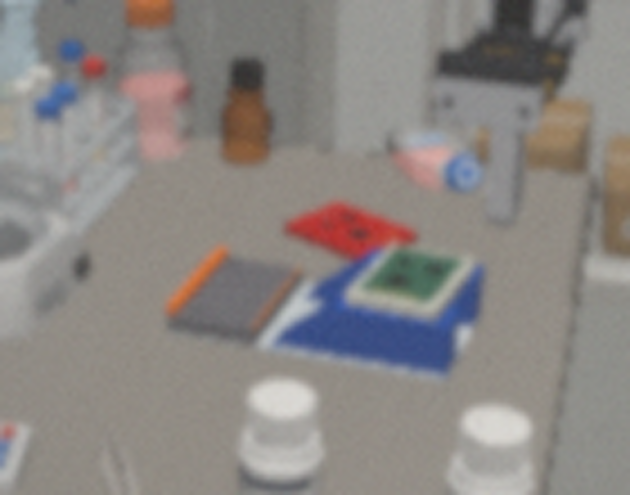

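The fingers hang behind the jig at about crop (500,210) and the cartridge is still on the rails at (410,280). I now descend into the channel and approach.

{"fn": "carry_out", "kwargs": {"commands": [0.7, 0, 0, -4, 0, 0, 0, 0.7, 0, 0, -7.8, 0, 0, 0, 0.7, 0, 0, -7.8, 0, 0, 0, 0.7, 0.8, -0.09, -7.8, 0, 0, 0, 0.7, 1.2, -0.13, -7.8, 0, 0, 0, 0.7, 1.5, -0.16, -7.8, 0, 0, 0, 0.7, 1.7, -0.18, -7.8, 0, 0, 0, 0.7, 1.9, -0.2, -7.8, 0, 0, 0, 0.7, 2.1, -0.22, -7.8, 0, 0, 0, 0.7, 2.3, -0.25, -7.8, 0, 0, 0, 0.7, 2.5, -0.27, -7.8, 0, 0, 0, 0.7, 2.7, -0.29, -7.8, 0, 0, 0]}}

```text
time_s: 3.27
ee_pos: [0.3989, 0.1869, 0.0284]
eef_rot: [3.14, -0.001, 1.46]
force: [-0.6, 0.7, -0.4]
grip_width: 0.0145
```

```bash
python3 -c "
from h import *
jig_tcp()"
```

```text
TCP jig mm [-132.3    2.6   28.4] rot [ 3.14e+00 -1.00e-03  1.46e+00] F [-0.6  0.7 -0.4] t 3.2667 q [ 0.35  0.31  1.98  0.    0.85 -1.11]
```

{"fn": "carry_out", "kwargs": {"commands": [0.7, 0.3, -0.03, 0, 0, 0, 0, 0.7, 0.6, -0.06, 0, 0, 0, 0, 0.7, 0.9, -0.1, 0, 0, 0, 0, 0.7, 1.2, -0.13, 0, 0, 0, 0, 0.7, 1.5, -0.16, 0, 0, 0, 0, 0.7, 1.8, -0.19, 0, 0, 0, 0, 0.7, 2.1, -0.23, 0, 0, 0, 0, 0.7, 2.4, -0.26, 0, 0, 0, 0, 0.7, 2.6, -0.28, 0, 0, 0, 0, 0.7, 2.8, -0.3, 0, 0, 0, 0, 0.7, 3.0, -0.32, 0, 0, 0, 0, 0.7, 3.2, -0.34, 0, 0, 0, 0]}}

```text
time_s: 4.27
ee_pos: [0.431, 0.1835, 0.0284]
eef_rot: [3.14, -0.001, 1.46]
force: [-0.2, -0.0, -0.5]
grip_width: 0.0145
```

```bash
python3 -c "
from h import *
jig_tcp();p,d,i=cam('top');s,e,j=cam('side')
P=cloud(d,i)
a=cv2.resize(p[180:280,265:335],None,fx=5,fy=5,interpolation=cv2.INTER_CUBIC);b=cv2.resize(s[180:250,240:340],None,fx=4.4,fy=5,interpolation=cv2.INTER_CUBIC)
c=np.zeros((500,800,3),np.uint8);c[:,:350]=a;c[:350,355:795]=b;cv2.imwrite('pics/p2.png',c)"
```

```text
TCP jig mm [-100.     2.7   28.4] rot [ 3.14e+00 -1.00e-03  1.46e+00] F [-0.2 -0.  -0.5] t 4.2667 q [ 0.32  0.36  1.91  0.    0.87 -1.14]
```

View pics/p2.png

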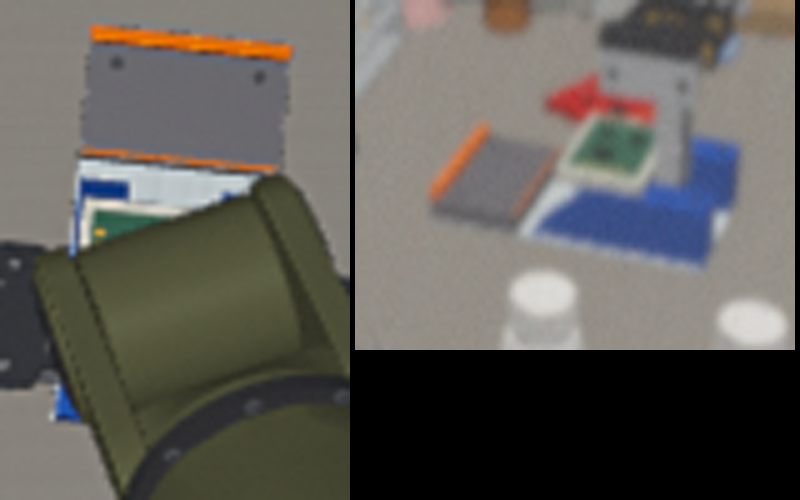

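The cartridge is now square to the jig and still level, its front edge past the crest, with the finger behind it. I push on slowly over the crest.

{"fn": "carry_out", "kwargs": {"commands": [0.7, 0.15, -0.015, 0, 0, 0, 0, 0.7, 0.3, -0.03, 0, 0, 0, 0, 0.7, 0.45, -0.05, 0, 0, 0, 0, 0.7, 0.6, -0.06, 0, 0, 0, 0, 0.7, 0.75, -0.08, 0, 0, 0, 0, 0.7, 0.9, -0.1, 0, 0, 0, 0, 0.7, 1.05, -0.11, 0, 0, 0, 0, 0.7, 1.2, -0.13, 0, 0, 0, 0, 0.7, 1.35, -0.145, 0, 0, 0, 0, 0.7, 1.5, -0.16, 0, 0, 0, 0, 0.7, 1.65, -0.18, 0, 0, 0, 0, 0.7, 1.8, -0.19, 0, 0, 0, 0]}}

```text
time_s: 5.37
ee_pos: [0.4494, 0.1816, 0.0284]
eef_rot: [3.139, -0.002, 1.46]
force: [0.4, -0.3, -0.1]
grip_width: 0.0142
```

```bash
cat >> h.py <<'E'
def side(name):
    s,e,j=cam('side');jig_tcp()
    cv2.imwrite('pics/'+name,cv2.resize(s[180:250,240:340],None,fx=5,fy=5,interpolation=cv2.INTER_CUBIC))
    q=np.load('jig.npy');P=cloud(e,j);d=P-[q[0],q[1],0];cs,sn=np.cos(q[2]),np.sin(q[2])
    Q=1000*np.dstack([cs*d[...,0]+sn*d[...,1],-sn*d[...,0]+cs*d[...,1],d[...,2]])
    h=cv2.cvtColor(s,cv2.COLOR_BGR2HSV).astype(int);H,S=h[...,0],h[...,1]
    m=(H>45)&(H<95)&(S>60)&(abs(Q[...,0]+30)<90)&(abs(Q[...,1])<60)&(Q[...,2]>5)
    X=Q[m]
    if len(X)>10:
        A=np.c_[X[:,:2],np.ones(len(X))];f=np.linalg.lstsq(A,X[:,2],rcond=None)[0]
        print('green n',len(X),'mean',X.mean(0).round(1),'slope deg',np.degrees(np.arctan(f[:2])).round(1),'x',np.percentile(X[:,0],[3,97]).round(),'y',np.percentile(X[:,1],[3,97]).round())
    else: print('green',len(X))
    return s,Q
E
python3 -c "
from h import *
side('p3.png')"
```

```text
TCP jig mm [-81.4   2.8  28.5] rot [ 3.139e+00 -2.000e-03  1.460e+00] F [-0.5  0.7  0.5] t 5.4167 q [ 0.31  0.39  1.86  0.    0.88 -1.15]
green 4
```

View pics/p3.png

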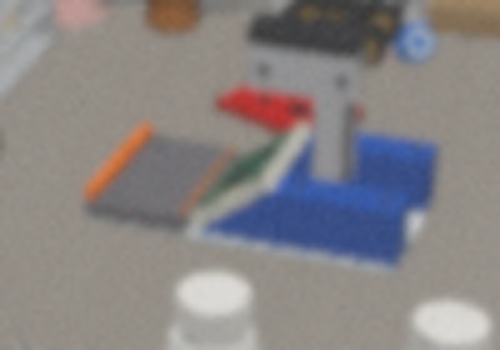

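The cartridge has tipped and slid down the slope: its nose is at the kerb (crop (195,225)), its rear edge raised at (290,150), and the finger is still behind it. Next I push forward and up along the arc.

{"fn": "carry_out", "kwargs": {"commands": [0.7, 0.42, -0.15, 0, 0, 0, 0, 0.7, 0.82, -0.29, 0, 0, 0, 0, 0.7, 1.21, -0.33, 0, 0, 0, 0, 0.7, 1.51, -0.36, 0, 0, 0, 0, 0.7, 1.76, -0.39, 0.2, 0, 0, 0, 0.7, 2.01, -0.42, 0.5, 0, 0, 0, 0.7, 2.21, -0.44, 0.7, 0, 0, 0, 0.7, 2.41, -0.46, 0.85, 0, 0, 0, 0.7, 2.6, -0.48, 1.05, 0, 0, 0, 0.7, 2.8, -0.5, 1.2, 0, 0, 0, 0.7, 3.0, -0.53, 1.35, 0, 0, 0, 0.7, 3.2, -0.55, 1.5, 0, 0, 0]}}

```text
time_s: 6.42
ee_pos: [0.4819, 0.176, 0.0436]
eef_rot: [3.139, -0.002, 1.46]
force: [-0.3, -0.1, 0.1]
grip_width: 0.0142
```

```bash
python3 -c "
from h import *
side('p4.png')"
```

```text
TCP jig mm [-48.2   0.8  43.9] rot [ 3.138e+00 -2.000e-03  1.460e+00] F [-0.9  0.8  0.9] t 6.4667 q [ 0.28  0.42  1.78  0.    0.94 -1.18]
green 0
```

View pics/p4.png

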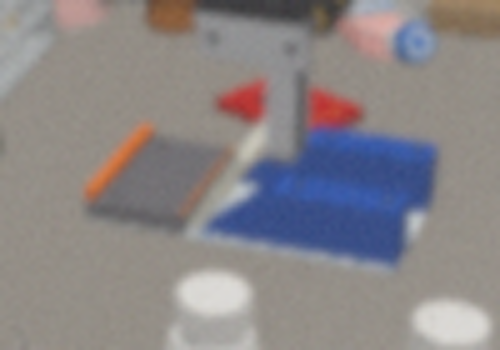

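It is raised to about 60°, rear edge on the finger at crop (265,130). I continue the arc.

{"fn": "carry_out", "kwargs": {"commands": [0.7, 0.27, -0.03, 0.15, 0, 0, 0, 0.7, 0.54, -0.06, 0.3, 0, 0, 0, 0.7, 0.82, -0.09, 0.42, 0, 0, 0, 0.7, 1.1, -0.12, 0.5, 0, 0, 0, 0.7, 1.38, -0.15, 0.57, 0, 0, 0, 0.7, 1.65, -0.18, 0.63, 0, 0, 0, 0.7, 1.9, -0.21, 0.7, 0, 0, 0, 0.7, 2.2, -0.24, 0.72, 0, 0, 0, 0.7, 2.5, -0.27, 0.75, 0, 0, 0, 0.7, 2.75, -0.3, 0.77, 0, 0, 0, 0.7, 3.0, -0.32, 0.77, 0, 0, 0, 0.7, 3.3, -0.36, 0.77, 0, 0, 0]}}

```text
time_s: 7.47
ee_pos: [0.5155, 0.1724, 0.0516]
eef_rot: [3.138, -0.002, 1.46]
force: [1.2, 0.1, -0.1]
grip_width: 0.014
```

```bash
python3 -c "
from h import *
side('p5.png')"
```

```text
TCP jig mm [-14.4   0.7  51.6] rot [ 3.138e+00 -2.000e-03  1.459e+00] F [-0.1 -0.5 -0.2] t 7.5167 q [ 0.25  0.46  1.69  0.    0.99 -1.21]
green 0
```

View pics/p5.png

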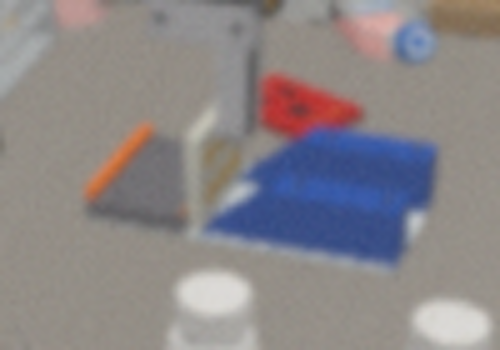

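It now stands upright, electrodes facing back, with the finger behind its top at crop (215,120). A little further forward should topple it.

{"fn": "carry_out", "kwargs": {"commands": [0.7, 0.2, -0.02, 0, 0, 0, 0, 0.7, 0.4, -0.04, 0, 0, 0, 0, 0.7, 0.6, -0.06, 0, 0, 0, 0, 0.7, 0.8, -0.09, 0, 0, 0, 0, 0.7, 1.0, -0.11, 0, 0, 0, 0, 0.7, 1.2, -0.13, 0, 0, 0, 0, 0.7, 1.4, -0.15, 0, 0, 0, 0, 0.7, 1.6, -0.17, 0, 0, 0, 0, 0.7, 1.8, -0.19, 0, 0, 0, 0, 0.7, 2.0, -0.21, 0, 0, 0, 0, 0.7, 2.0, -0.21, 0, 0, 0, 0, 0.7, 2.0, -0.21, 0, 0, 0, 0]}}

```text
time_s: 8.52
ee_pos: [0.536, 0.1702, 0.0516]
eef_rot: [3.138, -0.002, 1.459]
force: [-0.4, -0.0, -0.0]
grip_width: 0.014
```

```bash
python3 -c "
from h import *
side('p6.png')"
```

```text
TCP jig mm [ 5.7  0.8 51.6] rot [ 3.138e+00 -2.000e-03  1.459e+00] F [0.2 0.  0.6] t 8.5667 q [ 0.24  0.5   1.63  0.    1.01 -1.22]
green 0
```

View pics/p6.png

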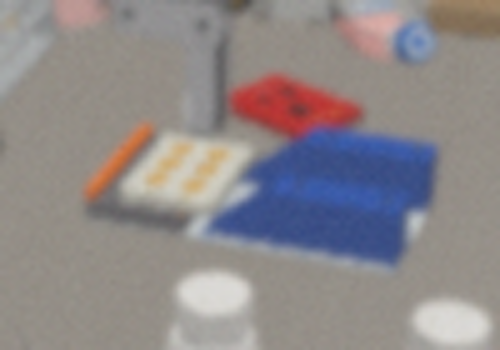

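It has toppled onto the plate, gold electrodes up (crop (185,165)). I retreat, drop into the channel behind it and measure its position.

{"fn": "carry_out", "kwargs": {"commands": [0.7, 0, 0, 0.5, 0, 0, 0, 0.7, -2, 0.21, 0.5, 0, 0, 0, 0.7, -4, 0.43, 0.5, 0, 0, 0, 0.7, -5.3, 0.55, 0.5, 0, 0, 0, 0.7, -5.3, 0.55, 0, 0, 0, 0, 0.7, -5.3, 0.55, -2, 0, 0, 0, 0.7, -5.3, 0.55, -3.3, 0, 0, 0, 0.7, -5.3, 0.55, -3.3, 0, 0, 0]}}

```text
time_s: 9.23
ee_pos: [0.4823, 0.1754, 0.0165]
eef_rot: [3.141, -0.001, 1.459]
force: [-1.0, -0.2, -0.6]
grip_width: 0.0141
```

```bash
cat >> h.py <<'E'
def meas():
    s,Q=side('x.png');h=cv2.cvtColor(s,cv2.COLOR_BGR2HSV).astype(int)
    p,d,i=cam('top');q=np.load('jig.npy');R=np.array([[np.cos(q[2]),-np.sin(q[2])],[np.sin(q[2]),np.cos(q[2])]])
    for n,im,inf in (('side',s,viewer.camera_info('side')),('top',p,i)):
        h=cv2.cvtColor(im,cv2.COLOR_BGR2HSV).astype(int)
        v,u=np.mgrid[0:420,0:560];X=ray(np.c_[u.ravel(),v.ravel()],inf,.026)
        J=1000*((X[:,:2]-q[:2])@R)
        m=(h[...,2]>150)&((h[...,1]<45)|((h[...,0]<30)&(h[...,0]>15)))&((J[:,0]>-35)&(J[:,0]<75)&(abs(J[:,1])<75)).reshape(420,560)
        k,l,st,_=cv2.connectedComponentsWithStats(m.astype(np.uint8));b=1+np.argmax(st[1:,4])
        M=J[(l==b).ravel()].astype(np.float32);r=cv2.minAreaRect(M)
        print(n,len(M),np.round(r[0],1),np.round(r[1],1),round(r[2],1),'x',M[:,0].min(),M[:,0].max(),'y',M[:,1].min(),M[:,1].max())
    a=cv2.resize(p[180:240,265:335],None,fx=5.6,fy=5.6,interpolation=cv2.INTER_CUBIC);b=cv2.resize(s[180:240,250:320],None,fx=5.6,fy=5.6,interpolation=cv2.INTER_CUBIC)
    cv2.imwrite('pics/m.png',np.hstack([a,b]))
E
python3 -c "
from h import *
meas()"
```

```text
TCP jig mm [-47.7   0.3  17.8] rot [ 3.140e+00 -1.000e-03  1.459e+00] F [-0.5  0.4  0.1] t 9.2833 q [ 0.28  0.46  1.79  0.    0.89 -1.18]
green 0
side 348 [13.2  7.5] [ 82.7 137.4] 3.9 x -29.411402 57.819366 y -58.598476 74.43184
top 192 [44.9 15.7] [30.2 83.6] 22.8 x 14.774415 48.54053 y -28.707638 49.456055
```

View pics/m.png

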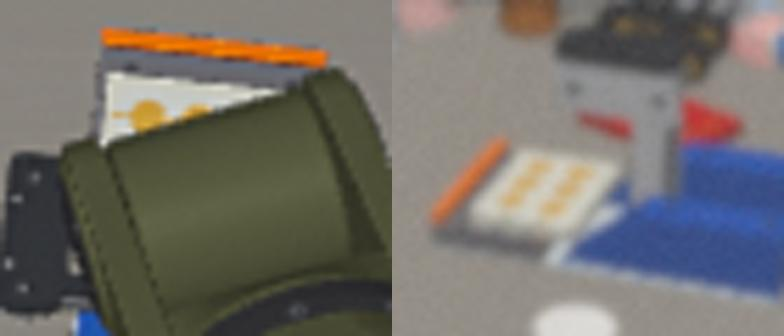

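Seen from above, the leading edge is square with the stop and about 13 mm short of it, matching the description. Now I push it on.

{"fn": "carry_out", "kwargs": {"commands": [0.7, 1.0, -0.11, 0.05, 0, 0, 0, 0.7, 1.8, -0.19, 0.05, 0, 0, 0, 0.7, 2.0, -0.21, 0.05, 0, 0, 0, 0.7, 2.2, -0.24, 0.05, 0, 0, 0, 0.7, 2.4, -0.26, 0.05, 0, 0, 0, 0.7, 2.6, -0.28, 0.05, 0, 0, 0, 0.7, 2.8, -0.3, 0.05, 0, 0, 0, 0.7, 2.95, -0.32, 0.05, 0, 0, 0, 0.7, 3.1, -0.33, 0.05, 0, 0, 0, 0.7, 3.25, -0.35, 0.05, 0, 0, 0, 0.7, 3.35, -0.36, 0.05, 0, 0, 0, 0.7, 3.45, -0.37, 0.05, 0, 0, 0]}}

```text
time_s: 10.33
ee_pos: [0.5179, 0.172, 0.0192]
eef_rot: [3.139, -0.002, 1.459]
force: [-0.3, 0.9, 1.1]
grip_width: 0.014
```

```bash
python3 -c "
from h import *
jig_tcp()"
```

```text
TCP jig mm [-12.4   0.6  19.2] rot [ 3.139e+00 -2.000e-03  1.459e+00] F [-0.3  0.9  1.1] t 10.3333 q [ 0.25  0.52  1.7   0.    0.93 -1.21]
```

{"fn": "carry_out", "kwargs": {"commands": [0.7, 0.04, 0, 0, 0, 0, 0, 0.7, 0.08, -0.01, 0, 0, 0, 0, 0.7, 0.08, -0.01, 0, 0, 0, 0]}}

```text
time_s: 10.58
ee_pos: [0.5188, 0.1719, 0.0191]
eef_rot: [3.139, -0.002, 1.459]
force: [0.0, 0.1, -0.1]
grip_width: 0.0144
```

{"fn": "carry_out", "kwargs": {"commands": [0.7, 0.04, 0, 0, 0, 0, 0, 0.7, 0.08, -0.01, 0, 0, 0, 0, 0.7, 0.08, -0.01, 0, 0, 0, 0]}}

```text
time_s: 10.83
ee_pos: [0.5195, 0.1717, 0.0191]
eef_rot: [3.139, -0.002, 1.459]
force: [-1.8, -0.7, 0.9]
grip_width: 0.0139
```

{"fn": "carry_out", "kwargs": {"commands": [0.7, 0.04, 0, 0, 0, 0, 0, 0.7, 0.08, -0.01, 0, 0, 0, 0, 0.7, 0.08, -0.01, 0, 0, 0, 0]}}

```text
time_s: 11.08
ee_pos: [0.5195, 0.1717, 0.0191]
eef_rot: [3.141, -0.001, 1.459]
force: [-7.2, 0.6, 4.6]
grip_width: 0.0142
```

```bash
python3 -c "
from h import *
jig_tcp()"
```

```text
TCP jig mm [-10.8   0.5  19.1] rot [ 3.141e+00 -1.000e-03  1.459e+00] F [-7.2  0.6  4.6] t 11.0833 q [ 0.25  0.52  1.69  0.    0.93 -1.21]
```

Force has risen to 7 N and the TCP no longer advances, so the cartridge is on the stop. I retreat.

{"fn": "carry_out", "kwargs": {"commands": [0.7, -0.3, 0.03, 0, 0, 0, 0, 0.7, -1, 0.11, 0, 0, 0, 0, 0.7, -2.5, 0.27, 0, 0, 0, 0, 0.7, -2.7, 0.29, 3, 0, 0, 0, 0.7, -2.7, 0.29, 7, 0, 0, 0, 0.7, -2.7, 0.29, 11, 0, 0, 0, 0.7, -4, 0, 15, 0, 0, 0, 0.7, -8, -4, 15, 0, 0, 0, 0.7, -11, -8, 15, 0, 0, 0, 0.7, -14, -12, 15, 0, 0, 0, 0.7, -16, -15, 15, 0, 0, 0, 0.7, -18, -18, 15, 0, 0, 0]}}

```text
time_s: 12.08
ee_pos: [0.3492, 0.0077, 0.1689]
eef_rot: [3.14, -0.001, 1.461]
force: [0.3, -1.3, 0.8]
grip_width: 0.0135
```

{"fn": "carry_out", "kwargs": {"commands": [0.7, 0, -4, 0, 0, 0, 0, 0.7, 0, -8, 0, 0, 0, 0, 0.7, 0, -12, 0, 0, 0, 0, 0.7, 0, -16, 0, 0, 0, 0, 0.7, 0, -20, 0, 0, 0, 0, 0.7, 0, -20, 0, 0, 0, 0, 0.7, 0, -20, 0, 0, 0, 0]}}

```text
time_s: 12.67
ee_pos: [0.3486, -0.1934, 0.1685]
eef_rot: [3.14, -0.001, 1.457]
force: [-0.4, 0.7, 0.2]
grip_width: 0.014
```

```bash
python3 -c "
from h import *
meas()
a=np.load('t0.npz')['p'];b=viewer.camera('top')[0];np.save('end.npy',b)
D=(cv2.absdiff(a,b).max(2)>50).astype(np.uint8);k,l,st,_=cv2.connectedComponentsWithStats(D);print(st[1:][st[1:,4]>6])"
```

```text
TCP jig mm [-141.5 -379.7  168.5] rot [ 3.140e+00 -1.000e-03  1.459e+00] F [0.5 0.3 0. ] t 12.7167 q [-0.6  -0.01  1.96  0.    1.18 -2.06]
green 0
side 298 [35.3 -4.9] [131.2  75.9] 89.9 x -2.704472 73.14301 y -70.5953 60.71801
top 1068 [13.3  1.9] [ 96.4 104. ] 0.1 x -34.954315 61.572746 y -50.12655 53.863766
[[ 282  187   36   29  843]
 [ 277  233   39   32  813]
 [ 439  242  112  106 6283]
 [ 327  325  129   78 3897]
 [ 340  340   13    5   21]
 [ 331  343    8    4   10]
 [ 520  353   40   67 1931]
 [ 292  359   36   61 1082]
 [ 344  383   12   11   50]
 [ 363  385   13   11   56]
 [ 385  387   11   12   56]
 [ 283  390   10   30  181]
 [ 322  406   13   14  136]
 [ 366  412   15    8   67]]
```

View pics/m.png

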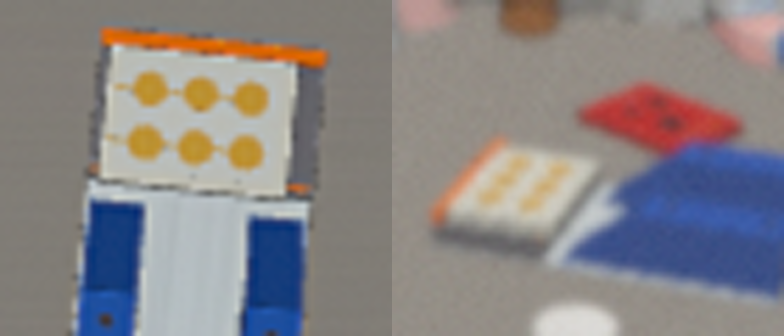

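The cartridge lies electrodes up, its edge running flush along the stop from crop (115,43) to (297,63), with no grey gap and an angle within half a degree. I hand in.

```bash
python3 -c "
from h import *
print(ticket.hand_in())"
```

```text
the job is handed in; nothing more can be done
None
```

The cartridge is turned over, gold electrodes up, and its edge rests against the orange end stop. I handed the job in at about 12.8 s of the 48 s allowed. A lightly opened two-finger tip did the whole job by pushing. It squared the cartridge on the rails, took it over the crest, levered the rear edge up the arc until it toppled over the kerb, and pushed it on to the stop.

**Last checks:**
- **Against the stop:** the final push stopped advancing at about 7 N, and the closing top picture shows no gap. The cartridge edge and the stop are parallel to within about half a degree.
- **Robot clear:** the arm was about 0.4 m from the jig, with only noise on the force reading.
- **Other things on the bench:** comparing the first and last top pictures, the changes beside the cartridge were where the arm stands or stood. I judged this by position, not by checking each thing. The red look-alike looks unmoved.

**Check that failed:** my automatic outline fit of the cartridge on the plate did not work. It merged with the white groove in the top view and gave wrong sizes in the side view. The final position therefore rests on reading the picture and on the contact force.

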